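# Set two serving boards out over the riser's edge

### The job

Two thin wooden serving boards, one rectangular and one round, lie flat on the low wooden serving riser, where nobody can get their fingers under them. Without picking them up, slide each one flat along the top with the fingertips towards the long edge farther from the robot until it sticks out over that edge by 4 cm (give or take 1 cm), the rectangular one square to the edge, its long side along it. Leave the shaker, the jar and everything else standing where it is, and finish clear of everything.

Things in the scene. Friction and masses are not known exactly. Their poses are not given: they have to be found in the camera images.
- riser_edge (a point): Middle of the top of the serving riser's long edge farther from the robot: the edge that the boards must overhang. The riser is a fixed dark wooden step, 260 mm deep, 460 mm long, 60 mm high, with a flat level top. Axes: x points level outward over the edge, away from the robot; y runs along the edge; z up. The top reaches from x = -260 to 0 mm and y = -230 to 230 mm in this frame. Its place and yaw vary.
- board: Rectangular light wooden board, 100 mm (its x) by 130 mm (its y) by 8 mm thick, about 0.12 kg, loose on the riser; origin at the centre of its underside. It starts up to 0.3 rad out of square with the riser; its long side (y) runs roughly along the edge. It lies to the left or the right of the shaker, the round board on the other side.
- disc: Round light wooden board, 120 mm in diameter, 8 mm thick, about 0.11 kg, loose on the riser; origin at the centre of its underside.
- shaker: White ceramic salt shaker, 32 mm in diameter, 68 mm tall, standing on the riser between the boards, nearer the far edge; origin at the centre of its underside. Leave it alone.
- jar: Small closed jar, 42 mm in diameter, 60 mm tall, standing on the riser between the boards, nearer the robot; origin at the centre of its underside. Leave it alone.
- mug: White mug, 80 mm in diameter, 90 mm tall, on the table to the left of the riser; origin at the centre of its underside. Leave it alone.
- napkins: Steel napkin holder, 50 by 130 mm, 87 mm tall, on the table to the right of the riser; origin at the centre of its underside. Leave it alone.
- glass: Drinking glass, 68 mm in diameter, 85 mm tall, on the table to the right of the riser; origin at the centre of its underside. Leave it alone.

How it is judged (in metres and radians):
At the end, for the whole second after the job is handed in: Both boards lie flat and at rest on the riser, each sticking out 30 to 50 mm over the far long edge, with its centre at least 30 mm in from the riser's ends; the rectangular one is square to the edge within 8 degrees (x of board in the frame of riser_edge between -0.02 and 0 m and y of board in the frame of riser_edge between -0.2 and 0.2 m and z of board in the frame of riser_edge between -0.004 and 0.004 m and angle between each of board, disc's own z axis and vertical below 0.06 rad and linear speed of each of board, disc below 0.01 m/s and angle between the x axis of board and the x axis of riser_edge, either way round below 0.14 rad and x of disc in the frame of riser_edge between -0.03 and -0.01 m and y of disc in the frame of riser_edge between -0.2 and 0.2 m and z of disc in the frame of riser_edge between -0.004 and 0.004 m); the robot touches nothing.
It fails at once if a board was lifted off the riser (more than 12 mm) or tipped up (z of any of board, disc in the frame of riser_edge above 0.012 m or angle between any of board, disc's own z axis and vertical above 0.15 rad).
It fails at once if a board fell off the riser (z of any of board, disc in the frame of riser_edge below -0.02 m).
It fails at once if another thing was moved more than 15 mm or tipped (distance of any of shaker, jar, mug, napkins, glass from where it was at the start of the episode above 0.015 m or angle between any of shaker, jar, mug, napkins, glass's own z axis and vertical above 0.3 rad).
It also fails if it takes over 64 s, if anything falls off the work surface, if the arm or the gripper's body presses on something with over 40 N, if the wrist force passes 120 N, or if a joint passes its speed limit or range.

### The arm

A 6-joint arm with a two-finger parallel gripper is mounted at the origin on the work surface. World frame = base frame: x ahead of the robot, y to its left, z up, the work surface at z = 0. Lengths are in m, angles in degrees, forces in N, time in s.
With the tool pointing down it reaches from about 0.4 to 0.825 m from the base axis. Payload 7 kg.
Tool frame: the origin (TCP) lies at the very end of the fingers, on their centre line; the grasp point (between the pads) lies 19 mm behind it; x points along the fingers, z is the direction in which the jaws open and shut, and the axes are right-handed (so a half turn about x gives the same grasp; the last joint's range is limited). The gripper opens to 88 mm and grips with 3 to 60 N. Pads are 19 mm wide; open, the fingers measure 130 mm over their backs; the gripper's body (78 mm by 193 mm) begins 47 mm behind the grasp point.
Start: joints at [86.064, 20.546, 0.682, 0, -70.136, -16.507], TCP at [0.236, 0.632, 0.227] pointing down, gripper open.
Joint ranges: [-176.03, 176.03], [-82.01, 121.73], [-58.28, 71.71], [-173.87, 95.51], [-174.79, -0.11], [-173.66, 173.66]. Speed limits (degrees/s): [136.94, 136.94, 172.46, 180, 180, 180].

### API

Orientations are given as [roll, pitch, yaw] about the fixed x, y, z axes, in that order (R = Rz(yaw) Ry(pitch) Rx(roll)).
In Python, from plant import sensors, cams, workorder gives the robot as it stands. The module is installed in compiled form; this text tells all that it offers.
- The arm moves only by the shell command python3 -m handwheel 'ROWS' [OPENING] [FORCE]. ROWS is JSON, one flat list of numbers, 4 for each row, row after row: the shift along the tool's x, y, z in cm, then the turn about the tool's x in degrees. A call has exactly 10 rows; each row is the pose to reach, as a shift and turn from the pose commanded when the call began, along the tool's axes at that moment; what a row does not reach only later rows make up. A row lasts 1/8 s, in which the tool goes at most 62.5 mm and 10.7 degrees, less where a joint would pass 70% of its speed; a pose out of reach is approached as far as the arm can. A call with a gripper value outside its range is refused whole. OPENING is the finger opening in cm, from 0 to 8.76, set as the call begins (- or left out, the last holds). The fingers move at their own pace and stop on an object; FORCE is the grip in N (left out, the last holds). Time passes only in rows, so rows that repeat a pose let the fingers close, or fill a call up. It gives the time, the measured TCP pose, the force and the opening at its end, in the units of the state.
- sensors.get_state(): the state, without advancing time (a new reading comes with each control period).
- cams.capture(name): name is "scene" or "top" or "wrist"; returns a dict with "image" (420x560x3 uint8, red, green, blue), "fov_y" (degrees; the focal length in pixels is half the picture's height over the tangent of half this angle, whatever the lens; pixels are square), "cx", "cy" (the principal point, pixels), "xyz" and "rotation" of the camera in the world. Camera axes: x right, y down, z forward; pixel columns grow to the right and rows downward; lengths in m; the calibration is good to about 2 mm. A picture is of the moment at which its call begins. There is no depth.
- workorder.close_job(): hands the job in, once; it reports no verdict.
The state is a dict: "time_s": time; "joints": joint angles; "qd": joint speeds; "joint_torque": joint torques, N m; "tcp_pos": TCP position; "eef_rot": TCP orientation; "contact_force": force on the tool from outside, world axes, zero at the start; "moment": the same for the moment, N m; "gripper_width": finger opening in m.
Only numpy, scipy, OpenCV 4.12 (cv2) and the standard library are available. Lean on these libraries where they do the work, as an engineer would, in place of code of your own. Each camera call takes 0.05 s, during which the arm holds its last target.

## Working session

There is one attempt and no reset: what is moved stays moved. The work goes in short steps, Python scripts to look and compute and a shell command to move; the robot and the scene stay as the last step left them, time stands still between calls to the robot, and variables do not carry over. Pictures are saved under pics/ and viewed, and the job is handed in when it is done.

```bash
mkdir -p pics; python3 - <<'E'
from plant import sensors,cams
import cv2
s=sensors.get_state();print(s)
for n in("scene","top","wrist"):
    c=cams.capture(n);cv2.imwrite(f"pics/{n}0.png",c["image"][:,:,::-1]);print(n,{k:c[k] for k in c if k!="image"})
E
```

```text
{'time_s': 0.0, 'joints': array([ 8.60618903e+01,  2.05896033e+01,  6.33992596e-01, -1.90960429e-02,
       -7.01364516e+01, -1.65097947e+01]), 'qd': array([-0.04304089,  0.00958388,  0.10360033,  0.0113034 , -0.1738143 ,
       -0.01864586]), 'joint_torque': array([ 3.24154826e-04, -5.82714415e+01,  2.93053883e+01,  6.99757263e+00,
        7.02723657e-03, -1.67411736e-04]), 'tcp_pos': array([0.23564357, 0.63200927, 0.22564825]), 'eef_rot': array([   5.47731033,   89.9062032 , -104.97709689]), 'contact_force': array([0.60826775, 0.62227158, 0.14703686]), 'moment': array([-0.00701873,  0.00064468,  0.03630312]), 'gripper_width': 0.08788724688339304}
scene {'fov_y': 54.05562344157597, 'cx': 285.3243369002118, 'cy': 212.79777088123421, 'xyz': array([ 1.20827909, -0.41092738,  0.84331026]), 'rotation': array([-134.05037039,    0.15823159,   58.91260737])}
top {'fov_y': 51.68371253604532, 'cx': 282.05646666564303, 'cy': 213.55911290957863, 'xyz': array([ 0.36699341, -0.01758052,  1.13250991]), 'rotation': array([-170.79551423,    0.90040339,  -88.46451139])}
wrist {'fov_y': 71.51066285862436, 'cx': 281.94614828063305, 'cy': 209.99598541455163, 'xyz': array([0.30800157, 0.60511106, 0.38408437]), 'rotation': array([ 1.63327294e+02, -2.69176764e-02, -1.10469451e+02])}
```

View pics/scene0.png

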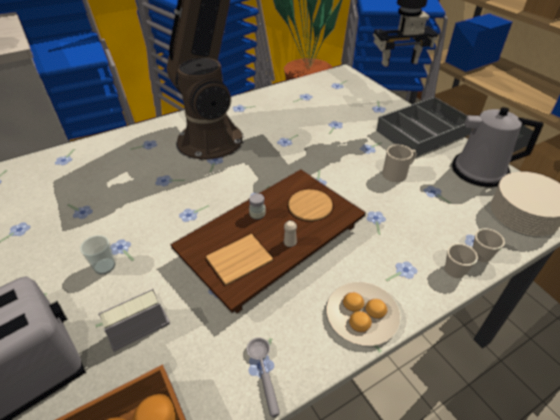

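View pics/top0.png

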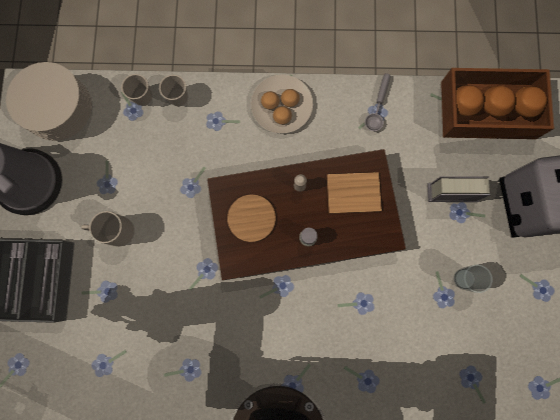

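View pics/wrist0.png

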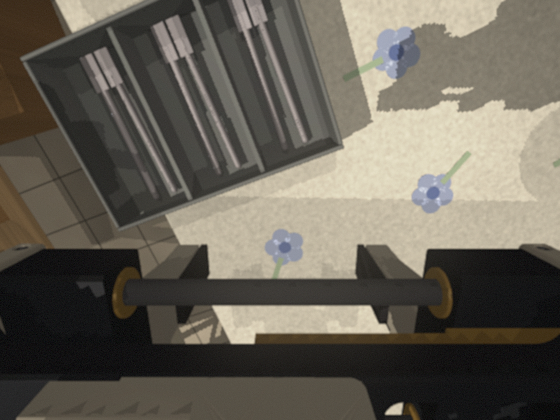

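The top view shows the riser with corners near (208,180), (386,151), (405,249) and (223,279). The disc is at (251,218), the board at (354,193), the shaker at (300,183) and the jar at (308,237). Next I'll measure their positions.

```bash
cat > h.py <<'E'
import numpy as np,cv2
from scipy.spatial.transform import Rotation as R
from plant import sensors,cams
def cap(n,save=None):
    c=cams.capture(n)
    if save: cv2.imwrite(f"pics/{save}.png",c["image"][:,:,::-1])
    return c
def ray(c,px,z):
    px=np.atleast_2d(px).astype(float);f=210/np.tan(np.radians(c["fov_y"]/2))
    d=np.c_[(px[:,0]-c["cx"])/f,(px[:,1]-c["cy"])/f,np.ones(len(px))]
    d=R.from_euler('xyz',c["rotation"],degrees=True).apply(d)
    return c["xyz"]+d*((z-c["xyz"][2])/d[:,2])[:,None]
def proj(c,p):
    f=210/np.tan(np.radians(c["fov_y"]/2))
    q=R.from_euler('xyz',c["rotation"],degrees=True).inv().apply(np.atleast_2d(p)-c["xyz"])
    return np.c_[c["cx"]+f*q[:,0]/q[:,2],c["cy"]+f*q[:,1]/q[:,2]]
def masks(c,roi):
    h=cv2.cvtColor(c["image"],cv2.COLOR_RGB2HSV)
    H,S,V=[h[:,:,i].astype(int) for i in range(3)]
    x0,y0,x1,y1=roi;m=np.zeros(H.shape,bool);m[y0:y1,x0:x1]=1
    light=m&(H>8)&(H<25)&(S>80)&(V>105)
    dark=m&(S>80)&((H<20)|(H>170))
    return light.astype(np.uint8)*255,dark.astype(np.uint8)*255
def big(m,n):
    cs,_=cv2.findContours(m,cv2.RETR_EXTERNAL,cv2.CHAIN_APPROX_NONE)
    return sorted(cs,key=cv2.contourArea)[::-1][:n]
E
python3 - <<'E'
from h import *
for n,roi in(("top",(195,140,420,290)),("scene",(165,165,375,310))):
    c=cap(n)
    l,d=masks(c,roi)
    cv2.imwrite(f"pics/m_{n}.png",np.hstack([l,d]))
    k=big(d,1)[0]
    hull=cv2.convexHull(k)[:,0]
    if n=="top":
        w=ray(c,hull,0.06)[:,:2].astype(np.float32);r=cv2.minAreaRect(w*1000);print(n,"riser",r,cv2.boxPoints(r))
    else: print(cv2.approxPolyDP(cv2.convexHull(k),6,True)[:,0])
    for q in big(l,2):
        w=ray(c,q[:,0],0.068)[:,:2].astype(np.float32)*1000
        print(n,cv2.contourArea(q),cv2.minAreaRect(w),cv2.fitEllipse(w))
E
```

```text
top riser ((543.2238159179688, -52.611358642578125), (259.9061279296875, 458.9084777832031), 11.007454872131348) [[ 371.85034  147.80865]
 [ 459.4728  -302.65698]
 [ 714.5973  -253.03137]
 [ 626.97485  197.43427]]
top 1942.5 ((597.7722778320312, -173.47850036621094), (99.25200653076172, 130.59945678710938), 3.618011236190796) ((597.52880859375, -173.61123657226562), (112.3188705444336, 154.20892333984375), 3.6325337886810303)
top 1710.0 ((526.4268188476562, 81.96476745605469), (115.6959228515625, 117.12224578857422), 1.4474916458129883) ((527.1556396484375, 81.14009094238281), (116.24266815185547, 117.38678741455078), 10.869282722473145)
[[364 212]
 [241 309]
 [229 309]
 [171 245]
 [298 170]]
scene 1803.0 ((594.8472900390625, -175.7239227294922), (107.14132690429688, 135.29641723632812), 3.336005449295044) ((594.78564453125, -175.7879180908203), (119.54953002929688, 161.55467224121094), 4.2750349044799805)
scene 1064.5 ((524.5015869140625, 79.19598388671875), (122.79122161865234, 122.3779525756836), 58.728946685791016) ((524.1705322265625, 79.3510513305664), (123.0369644165039, 124.75518798828125), 53.5368537902832)
```

```bash
python3 - <<'E'
import cv2,numpy as np
a=cv2.imread("pics/top0.png")[130:300,190:420];cv2.imwrite("pics/topz.png",cv2.resize(a,None,fx=3.4,fy=3.4,interpolation=2))
b=cv2.imread("pics/scene0.png")[160:320,160:380];cv2.imwrite("pics/scenez.png",cv2.resize(b,None,fx=3.5,fy=3.5,interpolation=2))
E
```

```text
(no output)
```

View pics/topz.png

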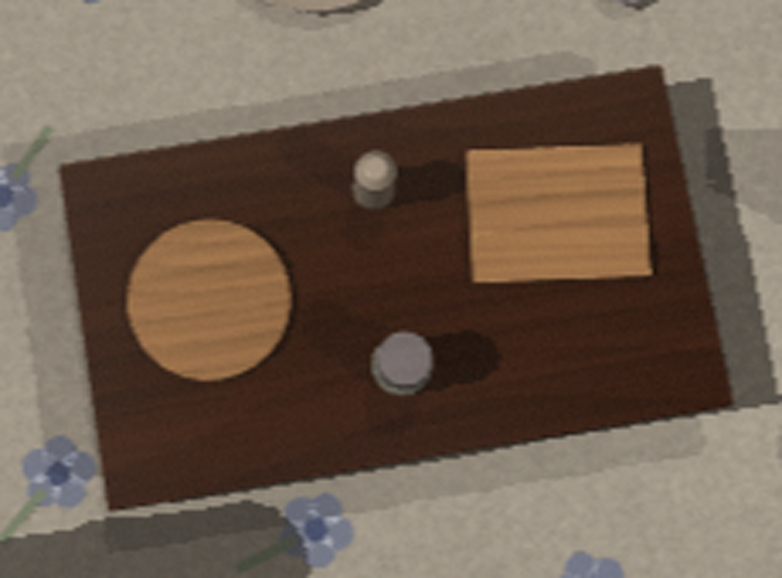

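View pics/scenez.png

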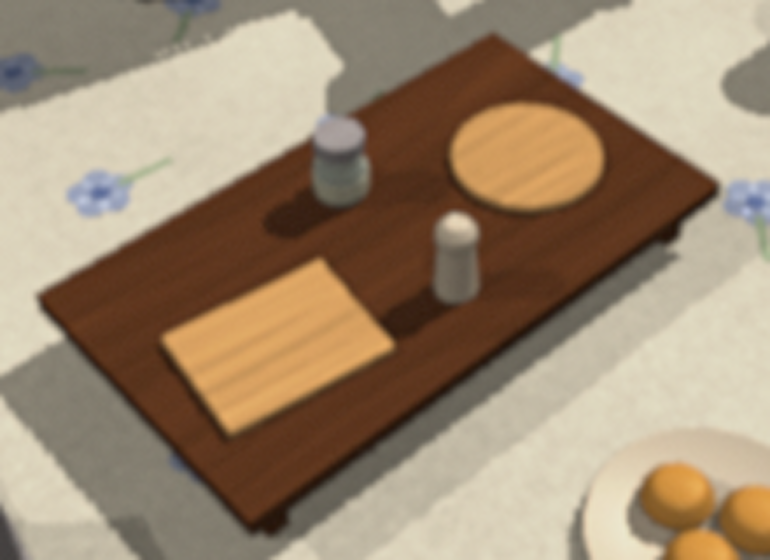

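```bash
cat >> h.py <<'E'
E0=np.array([.6708,-.0278]);A=np.radians(11.0)
ex=np.array([np.cos(A),np.sin(A)]);ey=np.array([-ex[1],ex[0]])
def toR(p): d=np.asarray(p)[...,:2]-E0;return np.stack([d@ex,d@ey],-1)
def toW(q): q=np.asarray(q);return E0+q[...,:1]*ex+q[...,1:2]*ey
E
python3 - <<'E'
from h import *
c=cap("top");s=cap("scene")
print("jar",toR(ray(c,[308.8,235.6],.12)),"shaker",toR(ray(c,[300.3,179.4],.127)))
# scene: jar top (339,133)/3.5+160 ; shaker top (456,222)
print("jar",toR(ray(s,[160+339/3.5,160+133/3.5],.12)),"shaker",toR(ray(s,[160+456/3.5,160+217/3.5],.128)))
co=toW([[0,-.23],[0,.23],[-.26,-.23],[-.26,.23]]);p=proj(s,np.c_[co,np.full(4,.06)]);print((p-160)*3.5)
for n in((.5975,-.1735),(.5948,-.1757),(.527,.0811),(.5242,.0793)):print(toR(n))
st=sensors.get_state();print(R.from_euler('xyz',st["eef_rot"],degrees=True).as_matrix().round(3))
E
```

```text
jar [[-0.19389889  0.00349922]] shaker [[-0.05900094  0.0004739 ]]
jar [[-0.1934413   0.00315644]] shaker [[-0.06342962  0.00280221]]
[[251.28751965 522.85572906]
 [724.01877433 181.95727382]
 [ 36.1607019  293.62724063]
 [494.53881269  30.10446837]]
[-0.09975414 -0.12903678]
[-0.10282432 -0.13068118]
[-0.12037889  0.13433753]
[-0.1234709   0.13310487]
[[-0.     0.937 -0.349]
 [-0.    -0.349 -0.937]
 [-1.     0.     0.   ]]
```

```bash
cat >> h.py <<'E'
def go(xr,yr,z):
    st=sensors.get_state();M=R.from_euler('xyz',st["eef_rot"],degrees=True).as_matrix()
    t=np.r_[toW([xr,yr]),z];d=M.T@(t-st["tcp_pos"])*100
    a=np.degrees(np.arctan2(M[1,2],M[0,2]));want=np.degrees(A)-90
    print("t",st["time_s"],"tcpR",toR(st["tcp_pos"]).round(4),"z",st["tcp_pos"][2].round(4),"F",st["contact_force"].round(1),"w",st["gripper_width"],"j",st["joints"].round(0))
    print("target",t.round(3),"shift cm",d.round(2),"turn",round(-(want-a),2))
E
python3 -c "
from h import *
go(-.205,.134,.2)"
```

```text
t 0.35 tcpR [-0.3011  0.7311] z 0.2264 F [ 0.1  0.3 -0.1] w 0.08780192856583525 j [ 86.  21.   1.  -0. -70. -17.]
target [0.444 0.065 0.2  ] shift cm [ 2.65 39.35 45.93] turn -31.44
```

```bash
python3 -m handwheel '[0,1,1,0, 0,3,3,-2, 0,5,6,-4, 0,7.5,8.5,-6, 0,10,11.5,-8, 0,12.5,14.5,-10, 0,15,17.5,-12, 0,17,20,-14, 0,19,22,-15, 0,20,23.3,-16]' 6.0 20; python3 -c "
from h import *
go(-.205,.134,.2)"
```

```text
time_s: 1.6
tcp_pos: [0.3422, 0.3422, 0.2269]
eef_rot: [161.9, 90.0, 67.4]
contact_force: [-0.6, 0.6, -0.1]
gripper_width: 0.06
t 1.6 tcpR [-0.252   0.4259] z 0.2269 F [-0.6  0.6 -0.1] w 0.06001784805974024 j [ 68.   2. -23.   0. -65.  17.]
target [0.444 0.065 0.2  ] shift cm [ 2.67 12.31 26.88] turn -15.47
```

```bash
python3 -m handwheel '[0,1,2,-1.5, 0,2.5,5,-3, 0,4,8.5,-5, 0,5.5,12,-7, 0,7,15.5,-9, 0,8.5,19,-11, 0.5,10,22,-13, 1.5,11.5,25,-14.5, 2.2,12.1,26.4,-15.5, 2.7,12.3,26.9,-15.5]'; python3 -c "
from h import *
cap('wrist','w1');go(-.205,.134,.075)"
```

```text
time_s: 2.85
tcp_pos: [0.4432, 0.0652, 0.1993]
eef_rot: [-174.4, 90.0, 106.6]
contact_force: [-0.1, -0.3, 0.0]
gripper_width: 0.0596
t 2.9 tcpR [-0.2058  0.1349] z 0.1988 F [-0.9  0.4 -1. ] w 0.06007973377889519 j [ 34.  -0. -29.  -0. -61.  67.]
target [0.444 0.065 0.075] shift cm [12.38  0.09  0.09] turn -0.04
```

View pics/w1.png

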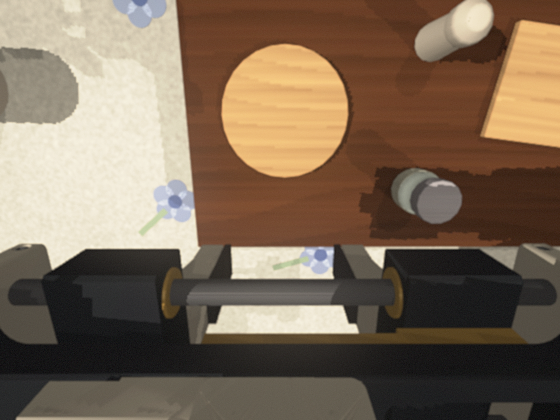

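```bash
python3 -m handwheel '[1,0,0,0, 2.5,0,0,0, 4.5,0,0,0, 6.5,0,0,0, 8.5,0,0,0, 10,0,0,0, 11,0,0,0, 12,0,0,0, 12.4,0,0,0, 12.4,0,0,0]'; python3 -c "
from h import *
cap('wrist','w2');cap('scene','s2');go(-.205,.134,.0625)"
```

```text
time_s: 4.15
tcp_pos: [0.4436, 0.0666, 0.0755]
eef_rot: [-52.5, 90.0, -131.5]
contact_force: [-0.7, -0.3, 0.1]
gripper_width: 0.0598
t 4.25 tcpR [-0.2047  0.1361] z 0.0759 F [ 0.3 -0.2 -0.3] w 0.06013513759095526 j [ 34.   9. -39.   0. -43.  67.]
target [0.444 0.065 0.062] shift cm [ 1.34 -0.03  0.21] turn 0.06
```

Picture w1: the riser's near edge (row ~245) is parallel to the jaws, and the disc, centred at (285,110), is straight ahead.

View pics/w2.png

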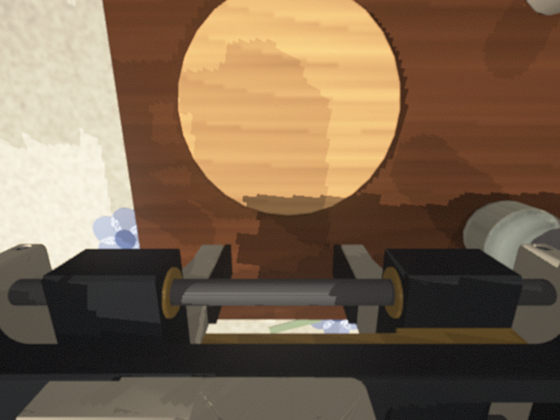

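View pics/s2.png

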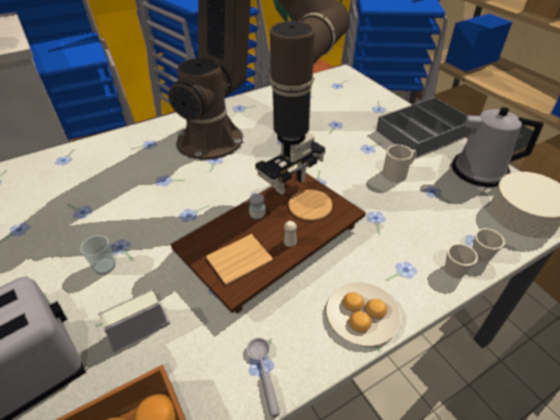

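Picture w2: the disc spans columns 180–402 (centre ~290) and the fingers are centred at ~282, so I'll shift about 3 mm right and lower.

```bash
python3 -m handwheel '[0.2,0,0.1,0, 0.4,0,0.2,0, 0.6,0,0.3,0, 0.8,0,0.3,0, 1.0,0,0.3,0, 1.1,0,0.3,0, 1.2,0,0.3,0, 1.3,0,0.3,0, 1.3,0,0.3,0, 1.3,0,0.3,0]'; python3 -c "
from h import *
go(-.1825,.134,.0625)"
```

```text
time_s: 5.5
tcp_pos: [0.4442, 0.0636, 0.0626]
eef_rot: [104.8, 90.0, 25.9]
contact_force: [-0.3, -0.6, 0.1]
gripper_width: 0.0602
t 5.5 tcpR [-0.205  0.133] z 0.0626 F [-0.3 -0.6  0.1] w 0.06019102365351676 j [ 33.  10. -39.   0. -41.  68.]
target [0.466 0.069 0.062] shift cm [ 0.01  2.25 -0.1 ] turn 0.05
```

```bash
python3 -m handwheel '[0,0.5,0,0, 0,1.2,0,0, 0,2.0,0,0, 0,2.9,0,0, 0,3.9,0,0, 0,4.9,0,0, 0,5.9,0,0, 0,6.9,0,0, 0,7.6,0,0, 0,8,0,0]'; python3 -c "
from h import *
cap('wrist','w3');c=cap('top','t3');go(-.1,.134,.0625)
l,d=masks(c,(195,130,420,290))
for q in big(l,2):
  w=ray(c,q[:,0],.068)[:,:2].astype(np.float32);r=cv2.minAreaRect(w*1000);print(cv2.contourArea(q),r,toR(np.array(r[0])/1000))"
```

```text
time_s: 6.75
tcp_pos: [0.523, 0.079, 0.0625]
eef_rot: [-72.4, 90.0, -151.3]
contact_force: [-2.0, -0.1, 0.9]
gripper_width: 0.0597
t 6.85 tcpR [-0.1246  0.1331] z 0.0625 F [0.1 0.3 0.6] w 0.060285871385900004 j [ 30.  17. -30.   0. -44.  71.]
target [0.547 0.085 0.062] shift cm [ 0.    2.46 -0.09] turn 0.06
1817.5 ((598.1600341796875, -173.3827667236328), (98.87487030029297, 131.11495971679688), 3.621596336364746) [-0.09908387 -0.12904764]
71.0 ((612.3822021484375, 47.586524963378906), (48.59360885620117, 16.96283721923828), 14.876302719116211) [-0.04296007  0.0851481 ]
```

View pics/t3.png

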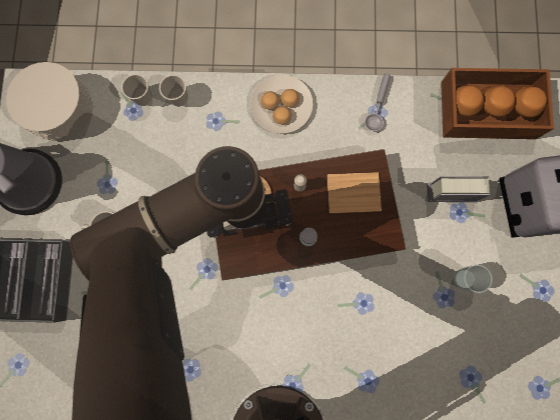

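View pics/w3.png

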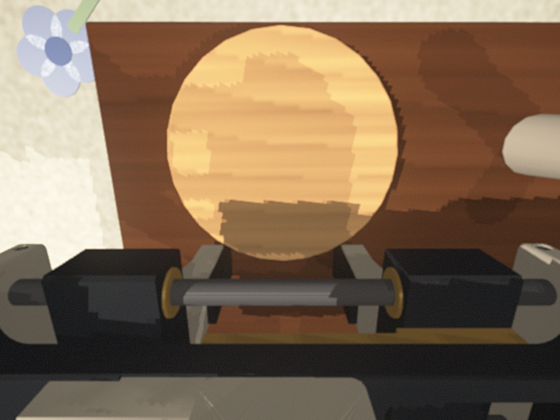

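```bash
cat >> h.py <<'E'
from scipy.optimize import least_squares
def wdisc(c):
    h=cv2.cvtColor(c["image"],cv2.COLOR_RGB2HSV);H,S,V=[h[:,:,i].astype(int) for i in range(3)]
    m=((H>8)&(H<25)&(S>70)&(V>175)).astype(np.uint8)*255;m[240:]=0
    q=big(m,1)[0][:,0];q=q[(q[:,1]<195)&(q[:,1]>3)];w=toR(ray(c,q,.068))
    f=lambda p:np.hypot(w[:,0]-p[0],w[:,1]-p[1])-p[2]
    s=least_squares(f,[*w.mean(0),.06],loss='soft_l1',f_scale=.001)
    return s.x,cv2.boundingRect(q)
E
python3 -c "
from h import *
c=cap('wrist');print(wdisc(c))
print('edge',toR(ray(c,[[160,22],[400,22]],.06)))"
```

```text
(array([-0.06332952,  0.13339649,  0.05919566]), (167, 24, 231, 171))
edge [[-0.00083307  0.19226407]
 [-0.00079711  0.07639258]]
```

```bash
python3 -m handwheel '[0,0.4,0,0, 0,0.9,0,0, 0,1.5,0,0, 0,2.1,0,0, 0,2.7,0,0, 0,3.2,0,0, 0,3.6,0,0, 0,3.9,0,0, 0,4.1,0,0, 0,4.2,0,0]'; python3 -c "
from h import *
c=cap('wrist','w4');go(-.1,.134,.0625);print(wdisc(c))
l=c['image']"
```

```text
time_s: 8.15
tcp_pos: [0.5639, 0.087, 0.0626]
eef_rot: [-178.0, 90.0, 103.0]
contact_force: [-1.1, -0.1, -0.0]
gripper_width: 0.0599
t 8.2 tcpR [-0.0829  0.1331] z 0.0626 F [0.  0.6 1.8] w 0.059870231949368156 j [ 28.  20. -24.   0. -46.  73.]
target [0.547 0.085 0.062] shift cm [ 0.01 -1.71 -0.09] turn 0.06
(array([-0.02200228,  0.1334777 ,  0.05908312]), (167, 25, 230, 170))
```

View pics/w4.png

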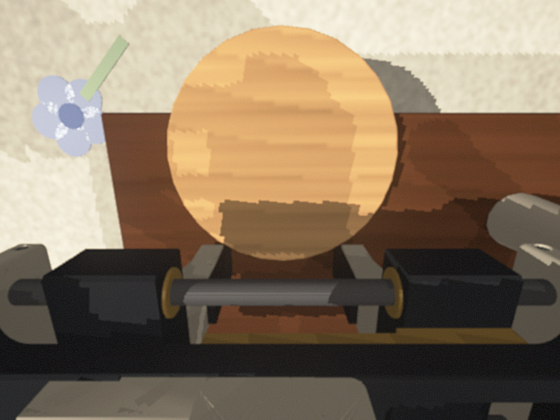

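Picture w4: the riser edge is at row ~113 and the disc's far rim at row 25, so the disc overhangs by about 38–39 mm. I'll back off, lift, and check from a distance.

```bash
python3 -m handwheel '[0,-0.5,0,0, 0,-1.2,0,0, 0,-2,0,0, 0,-2.5,0,0, -1,-2.5,0,0, -3,-2.5,0,0, -6,-2.5,0,0, -9,-2.5,0,0, -11,-2.5,0,0, -12,-2.5,0,0]' 8.76; python3 -c "
from h import *
c=cap('wrist','w5');print(wdisc(c))
g=cv2.cvtColor(c['image'],cv2.COLOR_RGB2HSV)[:,:,2].astype(int)
for x in (150,200,330,400): 
  v=g[:240,x]; d=v[:-4]-v[4:]; r=d.argmax()+2; print(x,r,toR(ray(c,[x,r],.06)))
go(-.19,-.132,.19)"
```

```text
time_s: 9.45
tcp_pos: [0.54, 0.0825, 0.1845]
eef_rot: [103.3, 89.9, 24.4]
contact_force: [0.1, 0.8, -0.4]
gripper_width: 0.0878
(array([-0.02209547,  0.13365275,  0.05922569]), (216, 39, 133, 141))
150 69 [[0.01577308 0.25060057]]
200 89 [[-0.00065755  0.20758876]]
330 158 [[-0.06218007  0.08746446]]
400 89 [[-0.00054881  0.02735152]]
t 9.5 tcpR [-0.1071  0.1332] z 0.185 F [1.  0.5 1.4] w 0.08766930717994391 j [ 29.  10. -19.   0. -60.  72.]
target [ 0.509 -0.194  0.19 ] shift cm [-0.54 -8.33 26.51] turn 0.07
```

View pics/w5.png

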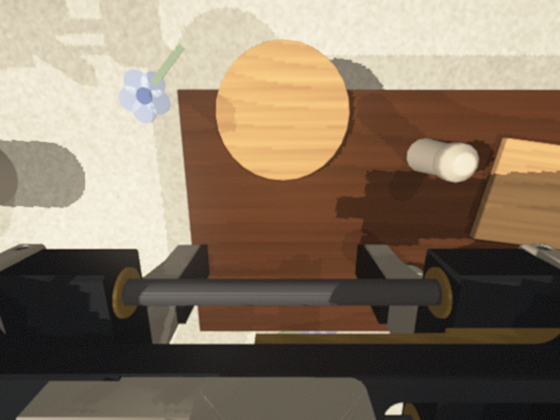

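Picture w5: the disc overhangs the edge (edge row 89, rim row 39), with its centre about 21.5 mm in from the edge. Now the board.

```bash
python3 -m handwheel '[0,-0.5,1,0, 0,-1.5,3.5,0, 0,-2.5,7,0, 0,-3.5,10.5,0, 0,-4.5,14,0, 0,-5.5,17.5,0, 0,-6.5,21,0, 0,-7.5,24,0, 0,-8,26,0, 0,-8.3,26.5,0]'; python3 -c "
from h import *
c=cap('wrist','w6')
go(-.19,-.132,.075)"
```

```text
time_s: 10.75
tcp_pos: [0.5075, -0.1951, 0.1813]
eef_rot: [-105.4, 89.9, 175.5]
contact_force: [-0.5, 0.5, 0.2]
gripper_width: 0.0872
t 10.8 tcpR [-0.1923 -0.1329] z 0.1815 F [-0.1 -0.5  0.7] w 0.08777921020437755 j [ -0.  10. -20.  -0. -60. 101.]
target [ 0.509 -0.194  0.075] shift cm [10.65  0.25 -0.08] turn -0.04
```

View pics/w6.png

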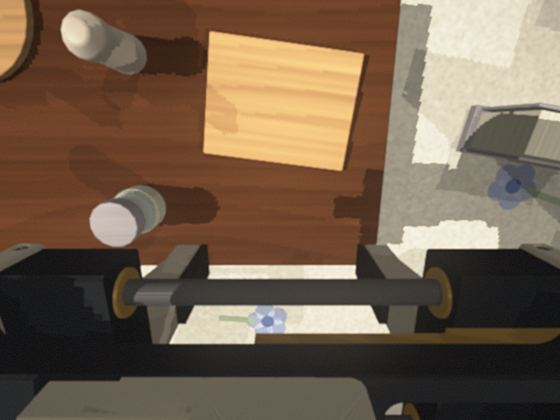

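Picture w6: the board's rear edge runs from (205,153) to (343,170), its right corner nearer, and is centred between the fingers at col ~283. The jar is clear on the left.

```bash
python3 -m handwheel '[1,0,0,0, 2.5,0,0,0, 4.5,0,0,0, 6.5,0,0,0, 8.5,0,0,0, 10,0,0,0, 10.8,0,0,0, 11.3,0,0,0, 11.5,0,0,0, 11.5,0,0,0]'; python3 -c "
from h import *
c=cap('wrist','w7')
go(-.19,-.132,.0625)"
```

```text
time_s: 12.05
tcp_pos: [0.509, -0.1938, 0.0679]
eef_rot: [76.0, 90.0, -2.9]
contact_force: [0.4, 0.1, -0.2]
gripper_width: 0.0874
t 12.1 tcpR [-0.1905 -0.1321] z 0.068 F [-0.8  0.4  0.4] w 0.08765299072211391 j [ -0.  17. -27.   0. -45. 101.]
target [ 0.509 -0.194  0.062] shift cm [ 0.55  0.05 -0.01] turn 0.06
```

View pics/w7.png

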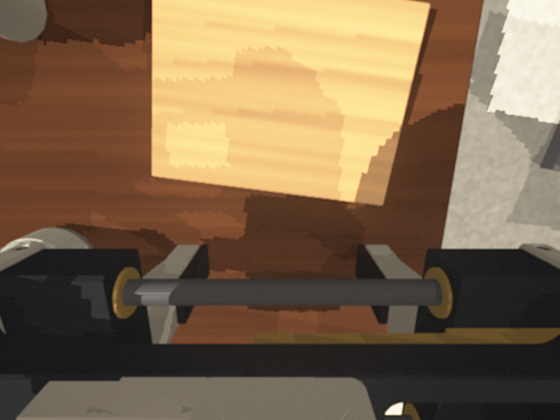

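Picture w7: both fingers are behind the board's rear edge, with nothing near the tips. I'll lower and push.

```bash
python3 -m handwheel '[0.2,0,0,0, 0.4,0,0,0, 0.5,0,0,0, 0.5,0,0,0, 0.5,0.3,0,0, 0.5,0.7,0,0, 0.5,1.2,0,0, 0.5,1.7,0,0, 0.5,2.2,0,0, 0.5,2.7,0,0]'; python3 -m handwheel '[0,0.5,0,0, 0,1,0,0, 0,1.5,0,0, 0,2,0,0, 0,2.6,0,0, 0,3.2,0,0, 0,3.8,0,0, 0,4.3,0,0, 0,4.7,0,0, 0,5,0,0]';python3 -c "
from h import *
c=cap('wrist','w8')
go(-.0695,-.132,.0625)"
```

```text
time_s: 13.35
tcp_pos: [0.5353, -0.1886, 0.0625]
eef_rot: [-98.3, 90.0, -177.3]
contact_force: [-0.6, -1.1, -0.4]
gripper_width: 0.0875
time_s: 14.6
tcp_pos: [0.5845, -0.179, 0.0625]
eef_rot: [-76.7, 90.0, -155.6]
contact_force: [-0.7, -0.6, -0.1]
gripper_width: 0.0874
t 14.65 tcpR [-0.1132 -0.1319] z 0.0626 F [-0.5  0.2 -0.3] w 0.08737415959596807 j [  1.  23. -19.   0. -48. 100.]
target [ 0.628 -0.171  0.062] shift cm [0.01 4.37 0.01] turn 0.07
```

View pics/w8.png

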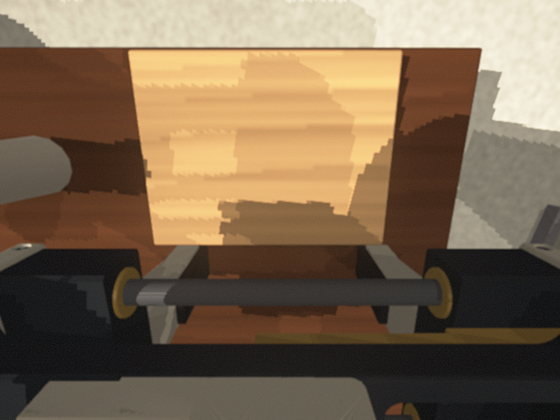

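Picture w8: the board is now square, with front and rear edges level at rows ~51 and ~244, and its front is almost at the riser edge.

```bash
python3 -c "
from h import *
c=cap('wrist')
print(toR(ray(c,[[131,51],[402,51]],.068)),toR(ray(c,[[60,49],[450,48]],.06)))"
python3 -m handwheel '[0,0.4,0,0, 0,0.9,0,0, 0,1.5,0,0, 0,2.1,0,0, 0,2.7,0,0, 0,3.2,0,0, 0,3.6,0,0, 0,3.9,0,0, 0,4.1,0,0, 0,4.2,0,0]';python3 -c "
from h import *
c=cap('wrist','w9')
go(-.0695,-.132,.0625)"
```

```text
[[-0.00370246 -0.06059875]
 [-0.0036283  -0.18813903]] [[-0.00114249 -0.021871  ]
 [-0.00058905 -0.21461675]]
time_s: 15.95
tcp_pos: [0.6255, -0.1709, 0.0625]
eef_rot: [-133.0, 90.0, 148.1]
contact_force: [-0.3, 0.8, 1.1]
gripper_width: 0.0875
t 16.0 tcpR [-0.0717 -0.1319] z 0.0625 F [-0.2 -0.3 -0.3] w 0.08767877866469469 j [  2.  26. -14.   0. -50.  99.]
target [ 0.628 -0.171  0.062] shift cm [0.   0.22 0.01] turn 0.06
```

View pics/w9.png

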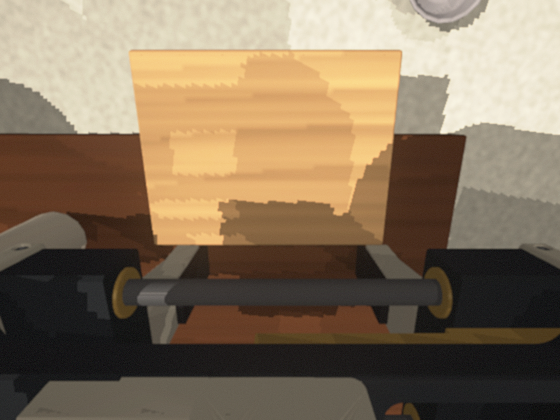

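```bash
python3 -c "
from h import *
c=cap('wrist')
print(toR(ray(c,[[131,50],[401,50]],.068)),toR(ray(c,[[60,134],[430,135]],.06)))"
python3 -m handwheel '[0,-0.5,0,0, 0,-1.2,0,0, 0,-2,0,0, 0,-2.5,0,0, -1,-2.5,0,0, -3,-2.5,0,0, -6,-2.5,0,0, -9,-2.5,0,0, -11,-2.5,0,0, -12,-2.5,0,0]'; python3 -c "
from h import *
c=cap('wrist','w10')
go(-.4,-.132,.3)"
```

```text
[[ 0.03830909 -0.06061318]
 [ 0.03836496 -0.18756311]] [[-0.00026537 -0.01296728]
 [-0.00064841 -0.21076527]]
time_s: 17.3
tcp_pos: [0.6017, -0.1758, 0.1846]
eef_rot: [74.7, 89.8, -4.2]
contact_force: [-0.3, -0.1, -0.7]
gripper_width: 0.0876
t 17.35 tcpR [-0.0958 -0.1322] z 0.1852 F [ 0.7 -0.4  1.9] w 0.08772539080208755 j [  2.  18.  -9.   0. -63. 100.]
target [ 0.303 -0.234  0.3  ] shift cm [-11.57 -30.38  -0.05] turn 0.07
```

View pics/w10.png

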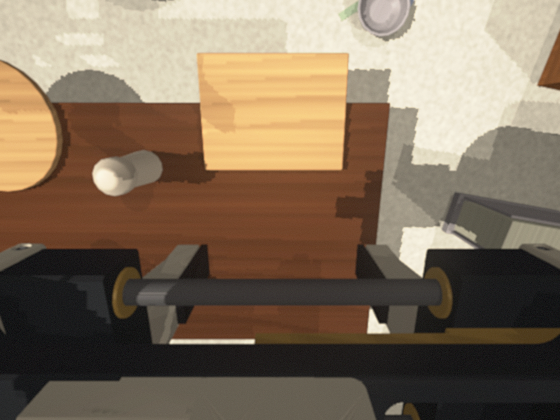

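The board overhangs by about 39 mm and is square. I'll retreat so the top camera has a clear view for the final check.

```bash
python3 -m handwheel '[-1,-0.5,0,0, -3,-1.5,0,0, -5,-3,0,0, -7,-5,0,0, -9,-7,0,0, -10,-9,0,0, -10,-11,0,0, -10,-12,0,0, -10,-12.5,0,0, -10,-12.5,0,0]'; python3 -m handwheel '[0,0,3,0, 0,0,6,0, 0,0,9,0, 0,0,12,0, 0,0,15,0, 0,0,17,0, 0,0,19,0, 0,0,20,0, 0,0,20,0, 0,0,20,0]'; python3 -c "
from h import *
c=cap('top','t11');cap('scene','s11')
l,d=masks(c,(195,120,420,290))
for q in big(l,2):
  w=ray(c,q[:,0],.068)[:,:2].astype(np.float32);r=cv2.minAreaRect(w*1000);print(cv2.contourArea(q),r,toR(np.array(r[0])/1000))
go(-.2,0,.3)"
```

```text
time_s: 18.6
tcp_pos: [0.4782, -0.1997, 0.2822]
eef_rot: [-103.4, 90.0, 177.6]
contact_force: [0.9, 0.4, 0.1]
gripper_width: 0.0876
time_s: 19.85
tcp_pos: [0.5166, -0.3955, 0.2828]
eef_rot: [88.4, 90.0, 9.4]
contact_force: [0.3, -0.3, -1.0]
gripper_width: 0.0877
1876.5 ((683.7847900390625, -148.22109985351562), (99.52823638916016, 133.71437072753906), 11.012672424316406) [-0.01023121 -0.12068624]
1673.0 ((623.6944580078125, 100.23954772949219), (118.67958068847656, 118.60511016845703), 47.20760726928711) [-0.02180898  0.13467526]
t 19.95 tcpR [-0.2214 -0.3315] z 0.283 F [ 0.1 -0.3  0.4] w 0.08758981205284164 j [-20.  17.   2.  -0. -76. 121.]
target [ 0.474 -0.066  0.3  ] shift cm [ -1.71   2.2  -33.14] turn 0.09
```

View pics/t11.png

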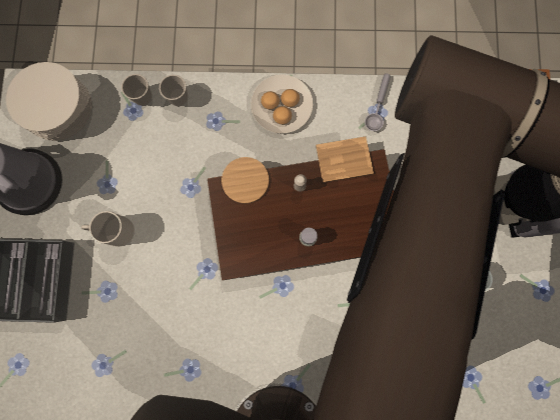

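View pics/s11.png

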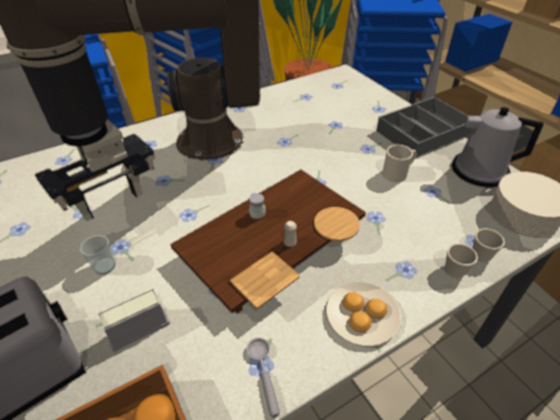

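The top view has the board at x = -10 mm and square, and the disc at x = -22 mm. The shaker, jar, mug, glass and napkin holder haven't moved, and the arm is in free air.

```bash
python3 -c "
from plant import workorder
print(workorder.close_job())"
```

```text
the job is handed in; nothing more can be done
None
```

I slid both boards flat out over the far edge, pushing their near edges with the open fingertips, and handed the job in at about 20 s. No verdict is reported, so these are my own last checks.

| Board | Centre x from edge | Allowed range | Overhang | Centre y |
|---|---|---|---|---|
| Rectangular | about -10 mm | -20 to 0 mm | about 39–40 mm | about -0.12 to -0.13 m |
| Round | about -22 mm | -30 to -10 mm | about 38–39 mm | about +0.13 m |

- **Squareness:** the rectangular board measured within about 0.1° of square to the edge. Pushing it with both fingers turned it straight.
- **Agreement between cameras:** wrist and top views agreed within 1–2 mm on the overhangs. They differed by a few mm on the rectangular board's y, where the arm may have hidden part of it in the top view. That y is well inside the limits.
- **Other things:** the shaker, jar, mug, napkin holder and glass stand where they started in the scene view. I judged this by eye and did not measure it.
- **Contact:** forces read after each move never exceeded about 2 N. The gripper finished in free air at a height of 0.28 m, touching nothing.

No check failed.

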